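# Trace the cover groove with the deburring stylus

## Task

Take the stylus from its fork stand and run its tip slowly (about 3 cm a second) through the whole L-shaped groove in the cover plate, to check it for burrs: lower the tip into the square well, follow the groove round the corner to its closed end, keeping the tip down in the groove all the way and not forcing it, and lift it out only at that end. Then hang the stylus upright in the fork of its stand again, by its collar, and let go. Leave the jar, the loupe and the marker pen where they are.

Things in the scene. Friction and masses are not known exactly. Their poses are not given: they have to be found in the camera images.
- stylus: stylus, loose, about 0.12 kg, 115 mm long, hanging upright, tip down, in the fork stand. Origin at the tip's lowest point, z up the shaft. Steel tip 7 mm in diameter to z = 22 mm, shank 10 mm to z = 45; steel collar 36 mm in diameter, z = 45 to 51; black square handle 18 x 18 mm, sides parallel to x and y, z = 51 to 113 (grip here); button on top to 115
- cover_plate: aluminium cover plate, fixed, 110 x 170 mm; flat top 20 mm above the bench. Origin: centre of its underside; y along its length, z up. L-shaped groove in the top, 15 mm wide, 12 deep: long leg along y at x = -25 mm from a 34 mm square well of the same depth to a right-angled corner at y = 55, then a short leg along +x, closed at x = 37.5. A boss 42 mm wide stands 7 mm proud at x = 18, y = -2
- well (a point): centre of the square well, at the height of the plate's top face: where the groove begins
- groove_mid (a point): on the centre line of the groove's long leg, halfway, at top-face height
- groove_corner (a point): where the centre lines of the two legs meet, at top-face height
- groove_turn (a point): on the centre line of the short leg, halfway, at top-face height
- groove_end (a point): on the centre line of the short leg, 7.5 mm before its closed end, at top-face height: where the tip is lifted out
- fork_stand: fixed steel stand, foot 80 x 70 mm, with a level fork 60 mm wide, its top 50 mm above the bench. Origin on the bench under the hanging place; x along the slot, which is 18 mm wide (y = -9 to 9), open at x = -27 mm (towards -x), closed at x = 19. The foot is open in the same way below (24 mm wide), so the hanging tip is free, 5 mm above the bench
- fork_seat (a point): point on the fork's top plane, in the middle of the slot, where the stylus hangs: the collar rests on the two prongs here
- nut_jar: white screw-capped jar 44 mm in diameter, 61 mm high, loose bystander; origin under its centre
- loupe: black eye loupe 37 mm in diameter, 38 mm high, loose bystander; origin under its centre
- marker: dark felt marker pen 135 mm long, 14 mm thick, lying loose between plate and stand; bystander; origin under its centre, y along its length

How it is judged (in metres and radians):
On the way, in this order (a step that is already met when the one before it is completed fails the run):
1. the tip is down in the square well (x of stylus in the frame of cover_plate between -0.042 and -0.008 m and y of stylus in the frame of cover_plate between -0.072 and -0.038 m and z of stylus in the frame of cover_plate below 0.017 m), for 0.1 s.
2. the tip passes the middle of the long leg, still down in the groove (horizontal distance between stylus and groove_mid below 0.009 m and z of stylus in the frame of cover_plate below 0.017 m), for 0.05 s.
3. the tip passes the corner, still down in the groove (horizontal distance between stylus and groove_corner below 0.009 m and z of stylus in the frame of cover_plate below 0.017 m), for 0.05 s.
4. the tip passes the middle of the short leg, still down in the groove (horizontal distance between stylus and groove_turn below 0.009 m and z of stylus in the frame of cover_plate below 0.017 m), for 0.05 s.
5. the tip reaches the closed end, still down in the groove (horizontal distance between stylus and groove_end below 0.009 m and z of stylus in the frame of cover_plate below 0.017 m), for 0.05 s.
At the end, for the whole second after the job is handed in: the stylus hangs upright (within 0.12 rad) and at rest in the fork of its stand, collar on both prongs (height within 3 mm), within 16 mm of the seat along the slot, released (x of stylus in the frame of fork_stand between -0.016 and 0.016 m and y of stylus in the frame of fork_stand between -0.008 and 0.008 m and z of stylus in the frame of fork_stand between 0.002 and 0.008 m and angle between stylus's own z axis and vertical below 0.12 rad and linear speed of stylus below 0.02 m/s and contact force between stylus and fork_stand above 0.3 N); the robot touches nothing.
It fails at once if the tip is lifted out of the groove (1 to 9 mm above the top face) along the way between well and end (((x of stylus in the frame of cover_plate between -0.037 and -0.013 m and y of stylus in the frame of cover_plate between -0.03 and 0.067 m) or (x of stylus in the frame of cover_plate between -0.037 and 0.015 m and y of stylus in the frame of cover_plate between 0.043 and 0.067 m)) and z of stylus in the frame of cover_plate between 0.021 and 0.029 m).
It fails at once if the tip runs faster than 0.09 m/s in the groove between well and end (((x of stylus in the frame of cover_plate between -0.037 and -0.013 m and y of stylus in the frame of cover_plate between -0.03 and 0.067 m) or (x of stylus in the frame of cover_plate between -0.037 and 0.015 m and y of stylus in the frame of cover_plate between 0.043 and 0.067 m)) and z of stylus in the frame of cover_plate between 0 and 0.02 m and linear speed of stylus above 0.09 m/s).
It fails at once if the stylus is forced against the plate with more than 30 N (contact force between stylus and cover_plate above 30 N).
It fails at once if the jar, the loupe or the marker pen is shifted by more than 25 mm (distance of any of nut_jar, loupe, marker from where it was at the start of the episode above 0.025 m).
It also fails if it takes over 64 s, if anything falls off the work surface, if the arm or the gripper's body presses on something with over 40 N, if the wrist force passes 120 N, or if a joint passes its speed limit or range.

## Robot

A 6-joint arm with a two-finger parallel gripper is mounted at the origin on a cart in front of the work surface, level with it; the furniture and walls round the work are solid. World frame = base frame: x ahead of the robot, y to its left, z up, the work surface at z = 0. Lengths are in mm, angles in rad, forces in N, time in s.
With the tool pointing down it reaches from about 325 to 850 mm from the base axis. Payload 15.5 kg.
Tool frame: the origin (TCP) lies midway between the tips of the shut fingers; the grasp point (between the pads) lies 19 mm behind it; z points along the fingers, y is the direction in which the jaws open and shut (so a half turn about z gives the same grasp; the last joint's range is limited). The gripper opens to 91 mm and grips with 3 to 60 N. Pads are 32 mm wide; open, the fingers measure 118 mm over their backs; the gripper's body (76 mm by 178 mm) begins 60 mm behind the grasp point.
Start: joints at [1.254, 0.494, 1.345, -0, 1.302, -0.096], TCP at [137.486, 609.692, 213.915] pointing down, gripper open.
Joint ranges: [-2.91, 2.91], [-0.82, 2.16], [0.22, 2.67], [-1.22, 4.37], [0.12, 2.79], [-3.08, 3.08]. Speed limits (rad/s): [1.89, 1.89, 2.57, 3.01, 3.01, 3.01].

## Interface

Orientations are given as a rotation vector (axis times angle).
In Python, from rig import manip gives the robot as it stands.
- The arm moves only by the tool apply_moves, never from a script. Its argument "steps" is a list of rows, each a list of 6 numbers: the shift along the world's x, y, z in cm, then the turn, a rotation vector about the world's x, y, z in degrees. In form: [[tx, ty, tz, wx, wy, wz], ...]. A call has 1 to 12 rows; each row is the pose to reach, as a shift and turn from the pose commanded when the call began; what a row does not reach only later rows make up. A row lasts 1/10 s, in which the tool goes at most 50 mm and 8.59 degrees, less where a joint would pass 70% of its speed; a pose out of reach is approached as far as the arm can. A call with a gripper value outside its range is refused whole. "fingers" is the opening in per cent of the stroke, from 0 (shut) to 100 (fully open), set as the call begins (left out, the last holds). The fingers move at their own pace and stop on an object; the grip force is fixed at half the most. Time passes only in rows, so rows that repeat a pose let the fingers close. It gives the time, the measured TCP pose, the force and the opening at its end, in the units of the state.
- manip.get_obs(): the state, without advancing time (a new reading comes with each control period).
- manip.grab_frame(name): name is "side" or "top" or "wrist"; returns a dict with "image" (420x560x3 uint8, red, green, blue), "fov_y" (degrees; the focal length in pixels is half the picture's height over the tangent of half this angle, whatever the lens; pixels are square), "cx", "cy" (the principal point, pixels), "R" (3x3) and "t" (3): a world point X has camera coordinates R X + t; the wrist camera has in their place "T_tool_cam" (4x4, takes a point from camera to tool coordinates, whose origin is the TCP and whose axes are the flange's). Camera axes: x right, y down, z forward; pixel columns grow to the right and rows downward; lengths in mm; the calibration is good to about 2 mm. A picture is of the moment at which its call begins: read the wrist's pose just before it. There is no depth.
- manip.job_done(): hands the job in, once; it reports no verdict.
The state is a dict: "t": time; "q": joint angles; "joint_vel": joint speeds; "joint_torque": joint torques, N m; "tool_pos": TCP position; "orientation": TCP orientation; "force": force on the tool from outside, world axes, zero at the start; "wrist_torque": the same for the moment, N m; "width": finger opening in mm.
Only numpy, scipy, OpenCV 4.12 (cv2) and the standard library are available. Lean on these libraries where they do the work, as an engineer would, in place of code of your own. Each camera call takes 0.05 s, during which the arm holds its last target.

## Working session

There is one attempt and no reset: what is moved stays moved. The work goes in short steps, Python scripts to look and compute and a tool call to move; the robot and the scene stay as the last step left them, time stands still between calls to the robot, and variables do not carry over. Pictures are saved under pics/ and viewed, and the job is handed in when it is done.

Besides the shell and the picture viewer there is one more tool, called after "Request:" as name(argument=value, ...) on one line, values as JSON. apply_moves: Moves the arm, as the interface text tells. Its arguments: {"type":"object","properties":{"steps":{"type":"array"},"fingers":{"type":"number"}},"required":["steps"]}

```bash
ls; mkdir -p pics; python3 - <<'E'
from rig import manip
import cv2
o=manip.get_obs();print(o)
for n in["side","top","wrist"]:
    f=manip.grab_frame(n);cv2.imwrite(f"pics/{n}0.png",f["image"][:,:,::-1])
    print(n,{k:v for k,v in f.items() if k!="image"})
E
```

```text
pics
{'t': 0.0, 'q': array([ 1.25349798e+00,  4.94210228e-01,  1.34612648e+00,  1.61398840e-05,
        1.30250955e+00, -9.55170742e-02]), 'joint_vel': array([-3.73041796e-04, -1.16910681e-03, -4.72043209e-04,  6.42807128e-05,
       -3.66287600e-04,  8.21025155e-04]), 'joint_torque': array([-1.44812897e-03, -8.78776217e+01, -3.81871748e+01,  7.05710915e-02,
        5.27012022e-02, -5.36139180e-05]), 'tool_pos': array([137.36183098, 609.32662255, 213.32303076]), 'orientation': array([-3.47636191e-01, -3.12202497e+00,  1.92218624e-03]), 'force': array([ 0.48065856, -0.44391055,  0.36200396]), 'wrist_torque': array([-0.04081345, -0.00312759,  0.03040916]), 'width': 90.97705098501345}
side {'fov_y': 48.9867494241811, 'cx': 286.0247057242958, 'cy': 210.4782415228387, 'R': array([[ 0.98765986, -0.15651456,  0.0055844 ],
       [-0.09721145, -0.64061392, -0.7616848 ],
       [ 0.1227922 ,  0.75174264, -0.64792367]]), 't': array([-580.73752057,   90.04002721,  858.58574889])}
top {'fov_y': 45.94792971338656, 'cx': 279.4062943597603, 'cy': 224.52953884445068, 'R': array([[ 0.00530672, -0.99969701, -0.02403589],
       [-0.99463419, -0.00279338, -0.10341675],
       [ 0.10331828,  0.02445573, -0.99434765]]), 't': array([-20.02953286, 558.74912138, 911.86990645])}
wrist {'fov_y': 59.10537450998786, 'cx': 282.7532474784211, 'cy': 215.30506078378218, 'T_tool_cam': array([[ 1.14725469e-04, -9.59257844e-01, -2.82532078e-01,
         7.82815141e+01],
       [ 9.99999237e-01, -2.37537329e-04,  1.21255232e-03,
        -3.07486963e-01],
       [-1.23026224e-03, -2.82532002e-01,  9.59257085e-01,
        -1.70918404e+02],
       [ 0.00000000e+00,  0.00000000e+00,  0.00000000e+00,
         1.00000000e+00]])}
```

View pics/side0.png

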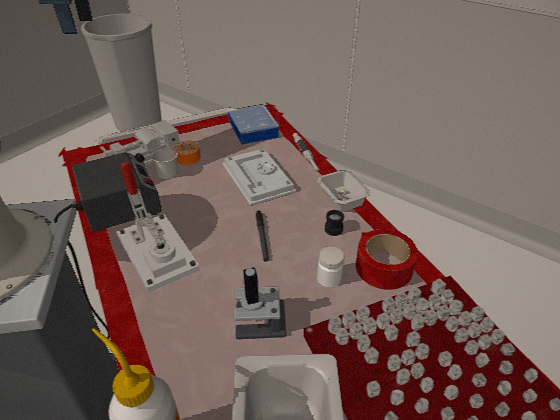

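View pics/top0.png

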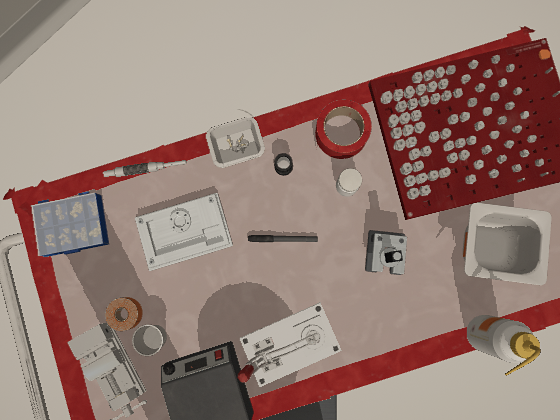

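View pics/wrist0.png

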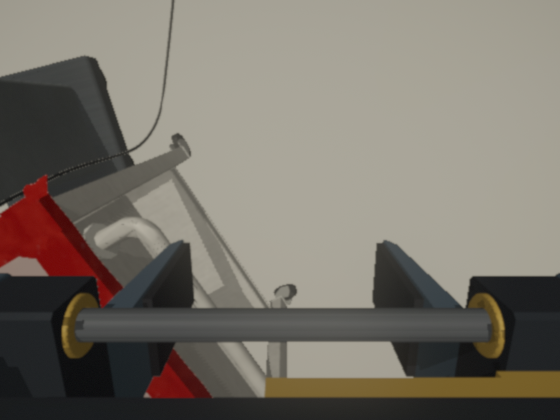

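```bash
cat > h.py <<'E'
import numpy as np,cv2
from rig import manip
def grab(n):
    o=manip.get_obs() if n=="wrist" else None
    f=manip.grab_frame(n)
    f["f"]=210/np.tan(np.radians(f["fov_y"]/2))
    if n=="wrist":
        Rt=cv2.Rodrigues(np.array(o["orientation"]))[0];T=f["T_tool_cam"]
        Rc=Rt@T[:3,:3];c=Rt@T[:3,3]+o["tool_pos"]
        f["R"]=Rc.T;f["t"]=-Rc.T@c
    return f
def ray(f,u,v,z):
    d=f["R"].T@np.array([(u-f["cx"])/f["f"],(v-f["cy"])/f["f"],1.]);c=-f["R"].T@f["t"]
    return c+d*(z-c[2])/d[2]
def proj(f,X):
    p=f["R"]@np.asarray(X,float)+f["t"];return np.array([f["cx"]+f["f"]*p[0]/p[2],f["cy"]+f["f"]*p[1]/p[2]])
def crop(f,x0,y0,x1,y1,s,name):
    cv2.imwrite(name,cv2.resize(f["image"][y0:y1,x0:x1,::-1],None,fx=s,fy=s,interpolation=cv2.INTER_CUBIC))
E
python3 - <<'E'
from h import *
f=grab("top")
crop(f,125,180,245,280,6,"pics/tp.png");crop(f,355,180,415,280,6,"pics/tf.png")
for n,u,v,z in [("plate",184,230,20),("stylus",392,256,115),("fork",387,252,50),("marker",283,238,7),("jar",349,181,61),("loupe",283,163,38)]: print(n,ray(f,u,v,z).round(1))
E
```

```text
plate [548.6 165.9  20. ]
stylus [ 496.5 -212.   115. ]
fork [ 506.5 -216.1   50. ]
marker [534.9 -24.3   7. ]
jar [ 636.5 -146.5   61. ]
loupe [675.7 -24.2  38. ]
```

View pics/tp.png

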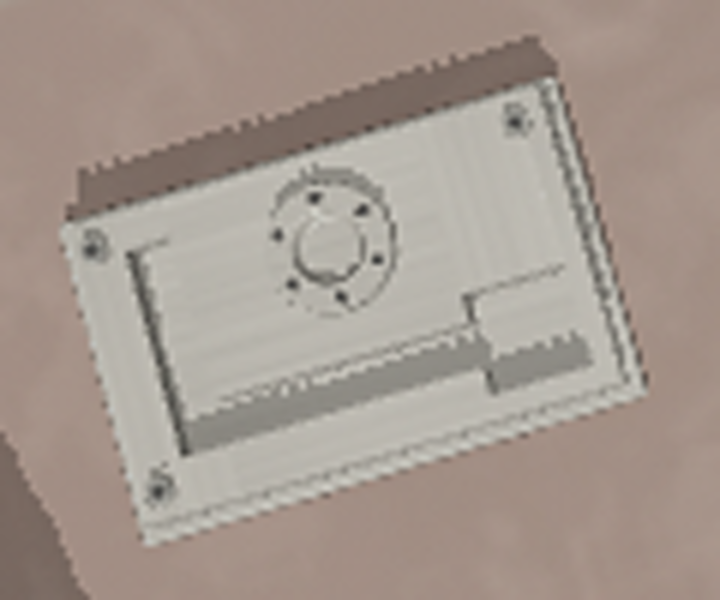

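View pics/tf.png

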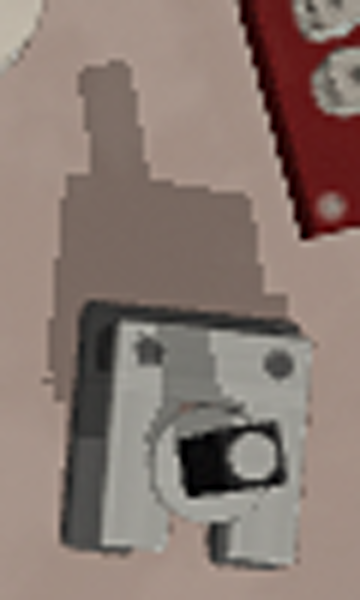

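```bash
python3 - <<'E'
from h import *
f=grab("side")
print(proj(f,[137,610,214]),proj(f,[137,610,500]),-f["R"].T@f["t"])
crop(f,30,0,330,240,2.6,"pics/s1.png")
E
```

```text
[77.89994942 26.51444719] [  40.44425081 -106.65515854] [ 476.89642849 -678.64849527  628.12321949]
```

View pics/s1.png

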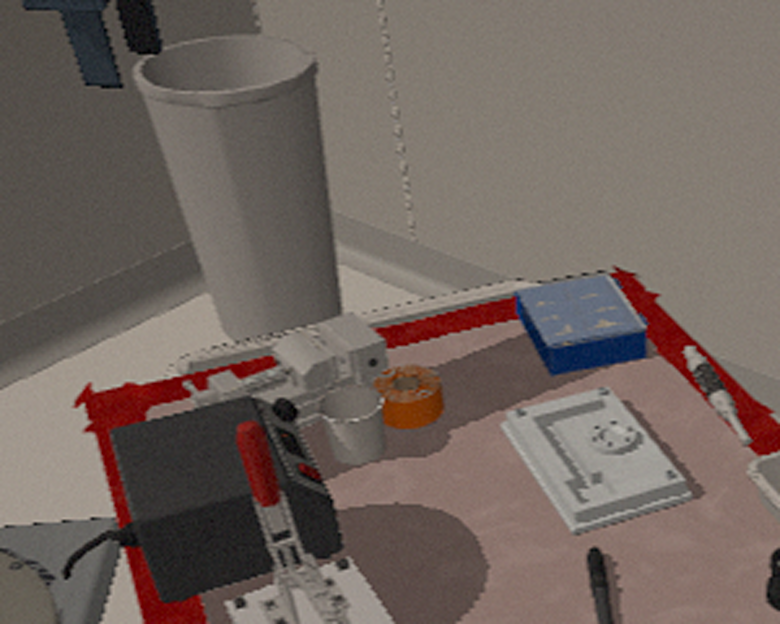

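```bash
python3 - <<'E'
from h import *
f=grab("side")
for z in(0,-300,-700): print(z,[ray(f,u,v,z).round(0) for u,v in((113,130),(160,128),(138,132))])
for z in(0,200,300,400): print(z,[ray(f,u,v,z).round(0) for u,v in((83,30),(151,28),(120,37))])
print(proj(grab("top"),[250,500,0]))
g=grab("top")
print("clamp red", [ray(g,245,373,z).round() for z in(60,100,150)],[ray(f,130,165,z).round() for z in(60,100,150)])
E
```

```text
0 [array([196., 442.,   0.]), array([318., 434.,   0.]), array([262., 422.,   0.])]
-300 [array([  62.,  977., -300.]), array([ 242.,  966., -300.]), array([ 160.,  947., -300.])]
-700 [array([-116., 1691., -700.]), array([ 141., 1674., -700.]), array([  23., 1648., -700.])]
0 [array([ -12., 1233.,    0.]), array([ 246., 1219.,    0.]), array([ 137., 1136.,    0.])]
200 [array([144., 624., 200.]), array([319., 614., 200.]), array([245., 558., 200.])]
300 [array([221., 320., 300.]), array([356., 312., 300.]), array([300., 269., 300.])]
400 [array([299.,  15., 400.]), array([393.,  10., 400.]), array([354., -20., 400.])]
[  8.99945392 385.50286677]
clamp red [array([289.,  41.,  60.]), array([297.,  38., 100.]), array([306.,  33., 150.])] [array([277., 179.,  60.]), array([291., 119., 100.]), array([309.,  43., 150.])]
```

Request:
apply_moves(steps=[[35.3, -46, 0, 0, 0, 0], [35.3, -46, 0, 0, 0, 0], [35.3, -46, 0, 0, 0, 0], [35.3, -46, 0, 0, 0, 0], [35.3, -46, 0, 0, 0, 0], [35.3, -46, 0, 0, 0, 0], [35.3, -46, 0, 0, 0, 0], [35.3, -46, 0, 0, 0, 0], [35.3, -46, 0, 0, 0, 0], [35.3, -46, 0, 0, 0, 0], [35.3, -46, 0, 0, 0, 0], [35.3, -46, 0, 0, 0, 0]])

```text
t: 1.6
tool_pos: [492.4, 146.9, 214.1]
orientation: [0.35, 3.121, -0.0]
force: [-0.0, 0.6, 0.1]
width: 91.0
```

Request:
apply_moves(steps=[[0, 0, 0, 0, 0, 0], [0, 0, 0, 0, 0, 0], [0, 0, 0, 0, 0, 0]])

```text
t: 1.9
tool_pos: [489.9, 150.3, 213.9]
orientation: [-0.347, -3.122, -0.0]
force: [0.4, 0.7, 0.2]
width: 91.6
```

```bash
python3 - <<'E'
from h import *
o=manip.get_obs();print(o["t"],o["tool_pos"],o["orientation"])
f=grab("wrist");cv2.imwrite("pics/w1.png",f["image"][:,:,::-1])
np.savez("w1.npz",R=f["R"],t=f["t"],f=f["f"],cx=f["cx"],cy=f["cy"],image=f["image"])
print(proj(f,[548.6,165.9,20]))
E
```

```text
1.9 [489.86856953 150.30532906 213.89224329] [-3.46733341e-01 -3.12201136e+00 -1.43731474e-04]
[309.46720328 238.04151737]
```

View pics/w1.png

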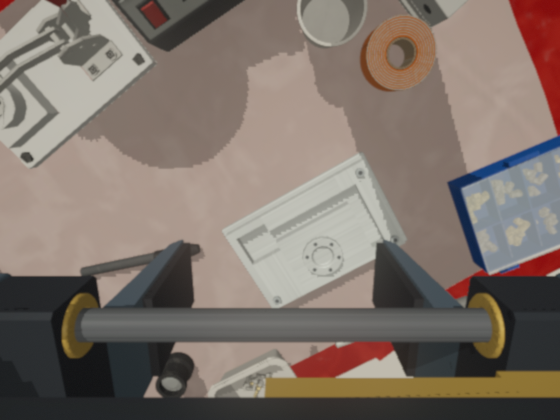

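```bash
python3 - <<'E'
from h import *
im=np.load("w1.npz")["image"]
crop({"image":im},215,145,415,310,3.9,"pics/w1p.png")
E
```

```text
(no output)
```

View pics/w1p.png

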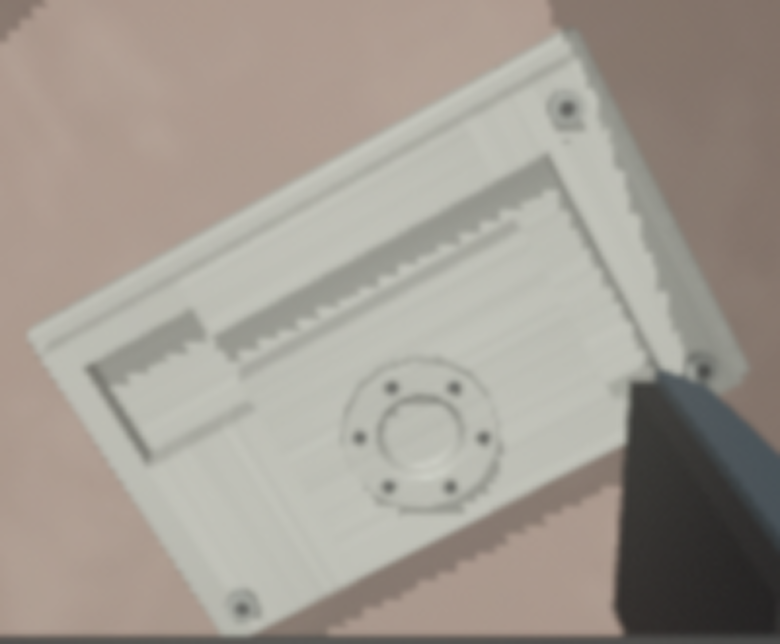

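```bash
cat > fit.py <<'E'
from h import *
def rigid(P,W):
    P=np.array(P,float);W=np.array(W)[:,:2];p=P.mean(0);w=W.mean(0)
    a,b=P-p,W-w;th=np.arctan2((a[:,0]*b[:,1]-a[:,1]*b[:,0]).sum(),(a*b).sum())
    R=np.array([[np.cos(th),-np.sin(th)],[np.sin(th),np.cos(th)]]);t=w-R@p
    return th,t,((P@R.T+t)-W)
E
python3 - <<'E'
from fit import *
d=dict(np.load("w1.npz"))
def go(f,pts,s,x0,y0):
    P=[p for p,_ in pts];W=[ray(f,x0+(u+.5)/s-.5,y0+(v+.5)/s-.5,20) for _,(u,v) in pts]
    th,t,r=rigid(P,W);print(np.degrees(th),t,"\n",r.round(1))
go(d,[((-42,-72),(86,366)),((-8,-72),(150,464)),((-42,-38),(192,310)),((-32.5,-38),(217,340)),((-32.5,62.5),(548,156)),((-8,-38),(255,405))],3.9,215,145)
go(grab("top"),[((-32.5,62.5),(185,455)),((37.5,62.5),(128,250)),((-42,-38),(492,393)),((-8,-38),(465,297)),((-8,-72),(567,266))],6,125,180)
E
```

```text
16.721741980081173 [551.69825494 172.2081975 ] 
 [[-0.2 -0.4]
 [ 1.  -0.4]
 [-0.8  0.8]
 [-1.4 -1. ]
 [-0.4  0.8]
 [ 1.7  0.2]]
16.724811435140637 [547.99288831 169.71182391] 
 [[-0.7  0.5]
 [ 0.5  0.1]
 [-1.1 -0.5]
 [ 0.8 -0. ]
 [ 0.5 -0. ]]
```

```bash
python3 - <<'E'
from h import *
f=grab("wrist");T=np.linalg.inv(f["T_tool_cam"])
for z in(-19,0,30,63,70):
    p=T@[0,0,z,1];print(z,f["cx"]+f["f"]*p[0]/p[2],f["cy"]+f["f"]*p[1]/p[2])
E
```

```text
-19 283.004732551594 286.29353881806867
0 282.93356382841523 268.6548941554402
30 282.84577610361777 246.89735215832272
63 282.77288376592116 228.83152231295125
70 282.7597646973965 225.58005765720796
```

Request:
apply_moves(steps=[[0.7, -36.2, 0, 0, 0, 0], [0.7, -36.2, 0, 0, 0, 0], [0.7, -36.2, 0, 0, 0, 0], [0.7, -36.2, 0, 0, 0, 0], [0.7, -36.2, 0, 0, 0, 0], [0.7, -36.2, 0, 0, 0, 0], [0.7, -36.2, 0, 0, 0, 0], [0.7, -36.2, 0, 0, 0, 0], [0.7, -36.2, 0, 0, 0, 0], [0.7, -36.2, 0, 0, 0, 0], [0.7, -36.2, 0, 0, 0, 0], [0.7, -36.2, 0, 0, 0, 0]])

```text
t: 3.25
tool_pos: [497.6, -210.9, 214.0]
orientation: [-0.345, -3.123, -0.0]
force: [0.5, -0.1, 0.5]
width: 91.0
```

```bash
python3 - <<'E'
from h import *
o=manip.get_obs();print(o["t"],o["tool_pos"],o["orientation"],o["q"])
f=grab("wrist");cv2.imwrite("pics/w2.png",f["image"][:,:,::-1])
crop(f,180,120,380,290,3.9,"pics/w2c.png")
np.savez("w2.npz",R=f["R"],t=f["t"],f=f["f"],cx=f["cx"],cy=f["cy"],image=f["image"])
E
```

```text
3.25 [ 497.58292118 -210.92071825  214.03380038] [-3.44928491e-01 -3.12254272e+00 -2.22885928e-04] [-5.11506929e-01  3.74939317e-01  1.55424898e+00  1.15849829e-04
  1.21251191e+00 -1.86230802e+00]
```

View pics/w2.png

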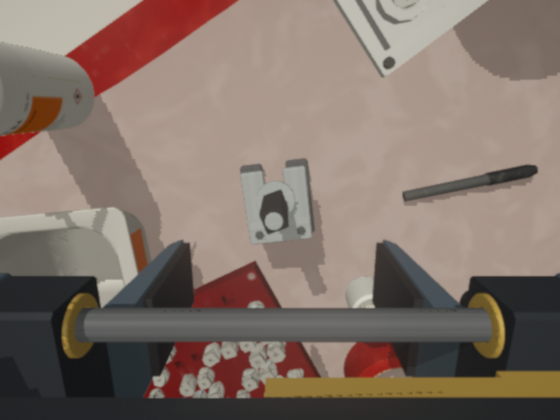

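View pics/w2c.png

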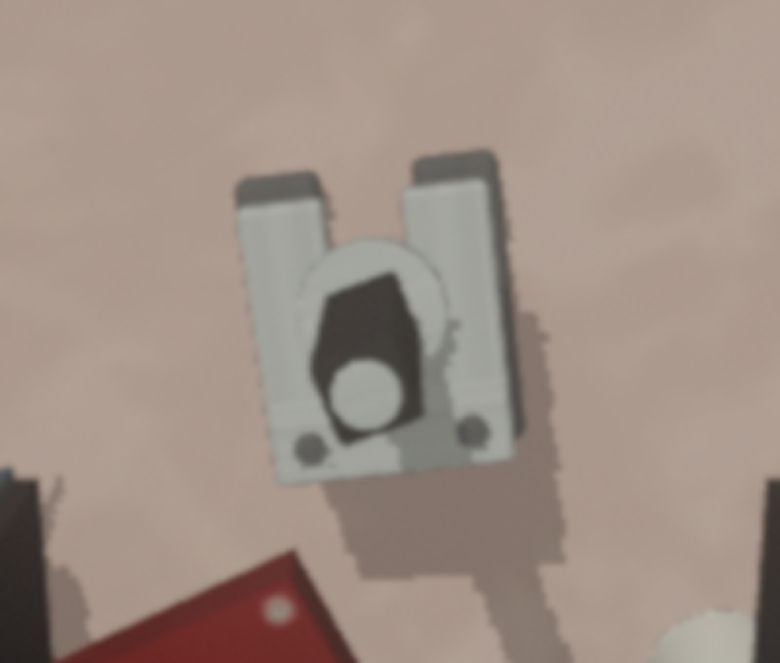

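```bash
python3 - <<'E'
from fit import *
d=dict(np.load("w2.npz"))
w=lambda u,v,z:ray(d,180+(u+.5)/3.9-.5,120+(v+.5)/3.9-.5,z)[:2]
A,B,C=w(343,444,118),w(422,414,118),w(312,363,118)
print(A,B,C,np.linalg.norm(A-B),np.linalg.norm(A-C));e=B-A;print("edge AB yaw",np.degrees(np.arctan2(e[1],e[0])),"AC",np.degrees(np.arctan2(*(C-A)[::-1])),"centre",(B+C)/2,"button",w(367,395,120))
print("collar c",w(373,314,56), "collar left/right",w(298,314,56),w(448,314,56))
# fork corners at z=50: back y+ ,back y-, front
P=[w(280,485,50),w(512,458,50),w(237,207,50),w(487,182,50),w(322,197,50),w(404,189,50)]
for p in P: print(p.round(1))
m1=(P[0]+P[1])/2;m2=(P[2]+P[3])/2;x=m1-m2;print("fork yaw",np.degrees(np.arctan2(x[1],x[0])),np.linalg.norm(x),np.linalg.norm(P[0]-P[1]),np.linalg.norm(P[2]-P[3]))
u=x/np.linalg.norm(x);print("seat",m2+27*u,"seat2",(P[4]+P[5])/2+27*u)
T=grab("top")
w=lambda u,v,z:ray(T,355+(u+.5)/6-.5,180+(v+.5)/6-.5,z)[:2]
print("TOP button",w(256,455,120)," collar",w(210,460,56))
P=[w(115,320,50),w(312,342,50),w(104,548,50),w(294,567,50),w(167,550,50),w(228,560,50)]
for p in P: print(p.round(1))
m1=(P[0]+P[1])/2;m2=(P[2]+P[3])/2;x=m1-m2;u=x/np.linalg.norm(x);print(np.degrees(np.arctan2(x[1],x[0])),"seat",m2+27*u)
E
```

```text
[ 509.48409818 -225.39527095] [ 506.83846748 -209.00471202] [ 492.14894231 -227.43119376] 16.602704109480097 17.454300640251642
edge AB yaw 99.16913426959555 AC -173.30159741958718 centre [ 499.49370489 -218.21795289] button [ 500.14028974 -218.37947919]
collar c [ 500.1470978  -218.38183646] collar left/right [ 496.30372799 -235.54769934] [ 503.99102894 -201.2134665 ]
[ 539. -251.]
[ 544.6 -193.6]
[ 469.5 -244.1]
[ 476.5 -185.9]
[ 471.6 -224.1]
[ 473.9 -205.1]
fork yaw -6.0949388263978115 69.17748400768842 57.67119431062108 58.64454764265049
seat [ 499.88614328 -217.83927785] seat2 [ 499.6016878  -217.47133259]
TOP button [ 497.3348493  -219.83166749]  collar [ 498.46479516 -219.49110726]
[ 541.6 -192.4]
[ 535.  -252.4]
[ 471.8 -188. ]
[ 466.3 -245.5]
[ 471.3 -207.2]
[ 468.3 -225.6]
-4.6370892182262455 seat [ 495.94451686 -218.96830475]
```

Request:
apply_moves(steps=[[0.1, -0.3, 0, 0, 0, 7], [0.2, -0.65, 0, 0, 0, 14], [0.2, -0.65, 0, 0, 0, 20.7], [0.2, -0.65, -3, 0, 0, 20.7], [0.2, -0.65, -6, 0, 0, 20.7], [0.2, -0.65, -8, 0, 0, 20.7], [0.2, -0.65, -8, 0, 0, 20.7]], fingers=60)

```text
t: 4.05
tool_pos: [498.2, -217.7, 131.8]
orientation: [0.219, -3.13, -0.004]
force: [-0.9, 0.3, 0.1]
width: 54.7
```

```bash
python3 - <<'E'
from h import *
o=manip.get_obs();print(o["t"],o["tool_pos"],o["orientation"],o["q"])
f=grab("wrist");cv2.imwrite("pics/w3.png",f["image"][:,:,::-1])
np.savez("w3.npz",R=f["R"],t=f["t"],f=f["f"],cx=f["cx"],cy=f["cy"],image=f["image"])
print(proj(f,[500,-218.3,120]))
E
```

```text
4.05 [ 498.19262472 -217.65292108  131.7848716 ] [ 0.21937376 -3.13035788 -0.00380717] [-5.21762019e-01  4.80378998e-01  1.64033040e+00  3.61579999e-05
  1.02518737e+00 -2.23250730e+00]
[282.36640192 262.59519865]
```

View pics/w3.png

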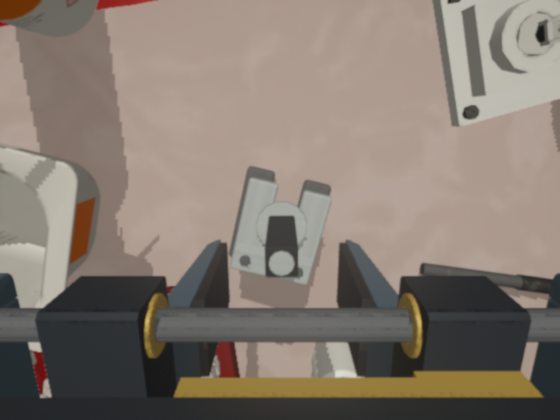

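Request:
apply_moves(steps=[[0, 0, -3, 0, 0, 0], [0, 0, -5.5, 0, 0, 0], [0, 0, -6.4, 0, 0, 0], [0, 0, -6.4, 0, 0, 0], [0, 0, -6.4, 0, 0, 0]])

```text
t: 4.6
tool_pos: [500.3, -219.1, 71.2]
orientation: [-0.219, 3.133, -0.001]
force: [0.1, 0.3, 0.2]
width: 54.5
```

Request:
apply_moves(steps=[[0, 0, 0, 0, 0, 0], [0, 0, 0, 0, 0, 0], [0, 0, 0, 0, 0, 0], [0, 0, 0, 0, 0, 0], [0, 0, 0, 0, 0, 0], [0, 0, 0, 0, 0, 0], [0, 0, 0, 0, 0, 0]], fingers=0)

```text
t: 5.3
tool_pos: [499.5, -218.8, 70.0]
orientation: [-0.219, 3.134, -0.0]
force: [-2.0, 0.3, 4.6]
width: 17.8
```

```bash
python3 - <<'E'
from h import *
o=manip.get_obs();print(o["t"],o["tool_pos"],o["orientation"],o["width"],o["force"])
f=grab("wrist");cv2.imwrite("pics/w4.png",f["image"][:,:,::-1])
f=grab("side");crop(f,200,240,320,350,6,"pics/s4.png")
E
```

```text
5.3 [ 499.53419766 -218.80937012   70.0336966 ] [-2.18877295e-01  3.13386305e+00 -4.58216576e-05] 17.82088695350684 [-1.99019491  0.30070893  4.56154499]
```

View pics/w4.png

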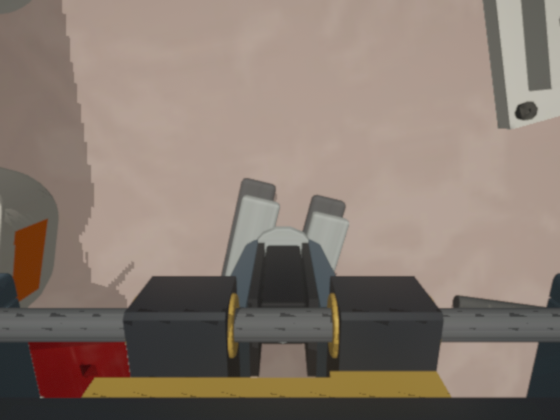

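View pics/s4.png

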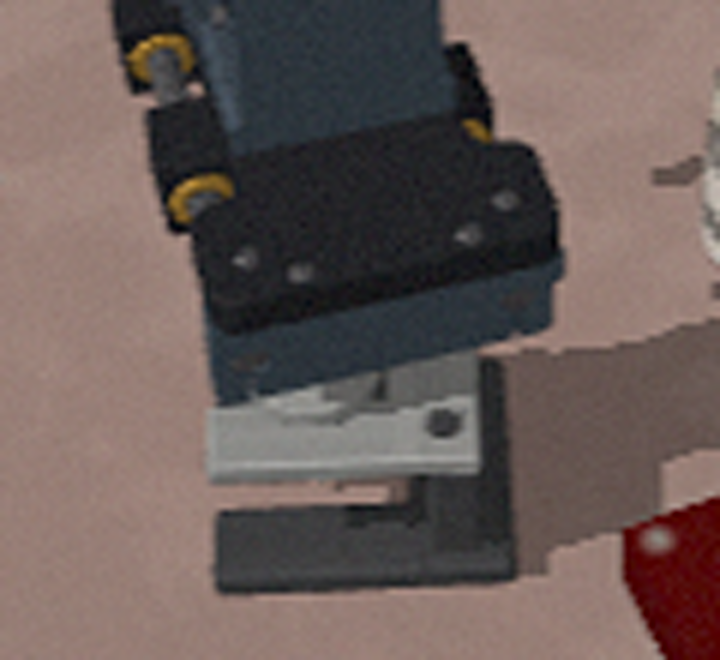

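Request:
apply_moves(steps=[[0, 0, 1, 0, 0, 0], [0, 0, 3, 0, 0, 0], [0, 0, 6, 0, 0, 0], [0, 0, 9, 0, 0, 0], [0, 0, 11, 0, 0, 0], [0, 0, 11, 0, 0, 0], [0, 0, 11, 0, 0, 0]])

```text
t: 6.1
tool_pos: [499.4, -218.8, 180.1]
orientation: [-0.219, 3.134, -0.0]
force: [0.1, 0.1, -1.6]
width: 18.1
```

```bash
python3 - <<'E'
from h import *
o=manip.get_obs();print(o["t"],o["tool_pos"],o["orientation"],o["width"],o["force"])
f=grab("wrist");cv2.imwrite("pics/w5.png",f["image"][:,:,::-1])
f=grab("side");crop(f,190,150,330,350,3,"pics/s5.png")
x=o["tool_pos"]
for z in(65,60): print(proj(f,x-[0,0,z]),(proj(f,x-[0,0,z])-[190,150])*3)
E
```

```text
6.1 [ 499.39541705 -218.77806247  180.0802621 ] [-2.18871533e-01  3.13356735e+00 -4.63499458e-04] 18.144178435218926 [ 0.09644002  0.11748874 -1.59230862]
[250.40176763 274.10822323] [181.20530289 372.32466968]
[250.25045684 271.82185568] [180.75137051 365.46556705]
```

View pics/w5.png

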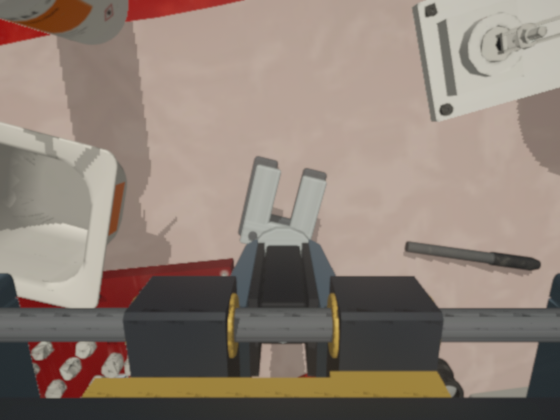

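View pics/s5.png

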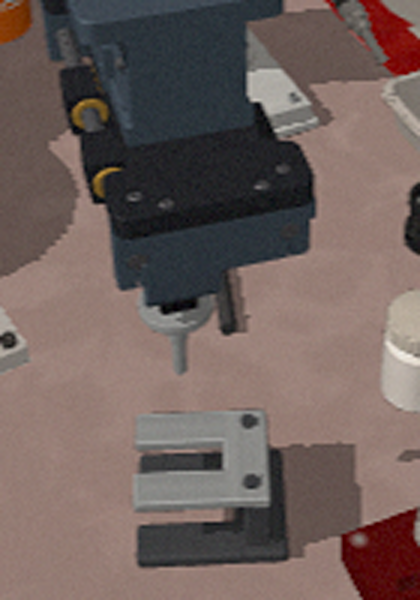

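```bash
python3 - <<'E'
from h import *
im=cv2.imread("pics/side0.png")[:,:,::-1]
crop({"image":im},215,140,305,210,8.5,"pics/s0p.png")
E
```

```text
(no output)
```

View pics/s0p.png

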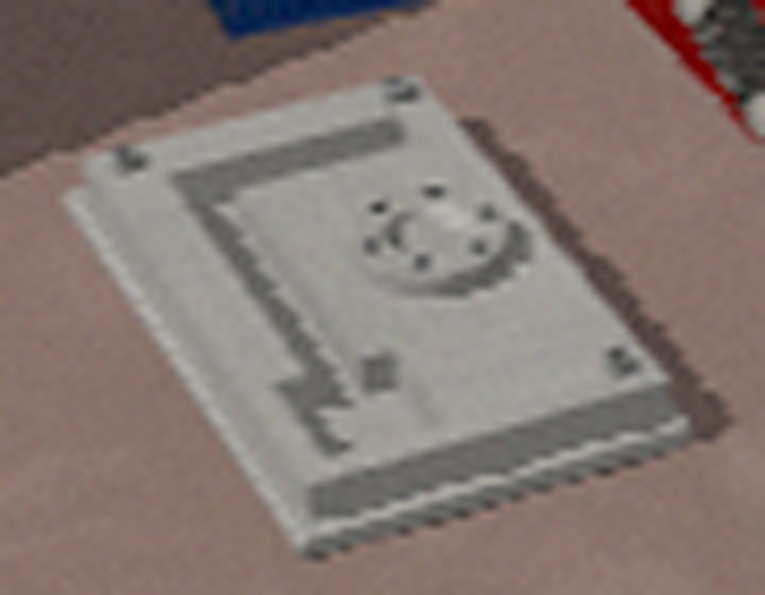

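```bash
python3 - <<'E'
from fit import *
f=grab("side")
pts=[((-32.5,62.5),(173,177)),((-42,-38),(275,381)),((37.5,62.5),(400,118)),((-8,-38),(397,350)),((-42,-72),(322,456))]
P=[p for p,_ in pts];W=[ray(f,215+(u+.5)/8.5-.5,140+(v+.5)/8.5-.5,20) for _,(u,v) in pts]
th,t,r=rigid(P,W);print(np.degrees(th),t,r.round(1))
# side fork seat from s5 crop
w=lambda u,v,z:ray(f,190+(u+.5)/3-.5,150+(v+.5)/3-.5,z)[:2]
print([w(*p,50).round(1) for p in((135,413),(135,474),(266,410),(134,447),(134,442),(223,440),(221,471))])
# tip at z=115 in side
print(ray(f,190+180/3,150+375/3,115))
for z in(0,):
  a=np.radians(16.7);R=np.array([[np.cos(a),-np.sin(a)],[np.sin(a),np.cos(a)]])
  for t in([551.7,172.2],[548,169.7],[550,171]):
    print(t,[(n,(R@np.array(p)+t).round(1)) for n,p in dict(well=(-25,-55),corner=(-25,55),end=(30,55)).items()])
E
```

```text
16.58748904862281 [550.56379414 173.49823506] [[-0.9  1.2]
 [-0.4 -1.3]
 [ 1.2  1.4]
 [-0.3 -0.1]
 [ 0.5 -1.2]]
[array([ 474.3, -184.9]), array([ 471.4, -225.6]), array([ 544.4, -193.5]), array([ 472.1, -207.9]), array([ 472.4, -204.6]), array([ 519. , -210.4]), array([ 515.5, -230.4])]
[ 498.64195847 -220.35645499  115.        ]
[551.7, 172.2] [('well', array([543.6, 112.3])), ('corner', array([511.9, 217.7])), ('end', array([564.6, 233.5]))]
[548, 169.7] [('well', array([539.9, 109.8])), ('corner', array([508.2, 215.2])), ('end', array([560.9, 231. ]))]
[550, 171] [('well', array([541.9, 111.1])), ('corner', array([510.2, 216.5])), ('end', array([562.9, 232.3]))]
```

Request:
apply_moves(steps=[[0.6, 4, 0, 0, 0, 0], [1.1, 8, 0, 0, 0, 0], [1.6, 12, 0, 0, 0, 0], [2.1, 16, 0, 0, 0, 0], [2.6, 20, 0, 0, 0, 0], [3.1, 24, 0, 0, 0, 0], [3.7, 28, 0, 0, 0, 0], [4.1, 31, -2, 0, 0, 0], [4.3, 33, -5, 0, 0, 0], [4.3, 33, -7, 0, 0, 0], [4.3, 33, -7, 0, 0, 0], [4.3, 33, -7, 0, 0, 0]])

```text
t: 7.45
tool_pos: [542.2, 110.9, 109.7]
orientation: [0.219, -3.132, 0.0]
force: [0.6, -1.2, -1.0]
width: 17.8
```

```bash
python3 - <<'E'
from h import *
o=manip.get_obs();print(o["t"],o["tool_pos"],o["orientation"],o["width"],o["force"])
f=grab("wrist");cv2.imwrite("pics/w6.png",f["image"][:,:,::-1])
f=grab("side");crop(f,205,110,315,210,6,"pics/s6.png")
x=o["tool_pos"];print((proj(f,x-[0,0,65])-[205,110])*6+2.5)
f=grab("top");crop(f,125,180,245,280,6,"pics/t6.png")
E
```

```text
7.45 [542.17624754 110.93287551 109.71200554] [ 2.18612304e-01 -3.13247483e+00  2.06733816e-04] 17.783752985007993 [ 0.56656603 -1.23991761 -1.01128827]
[312.57351955 413.98509473]
```

View pics/w6.png

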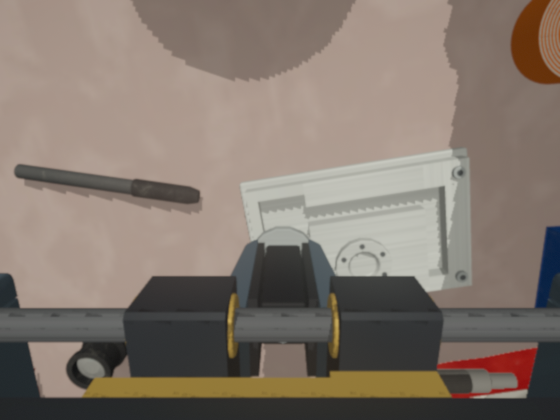

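View pics/s6.png

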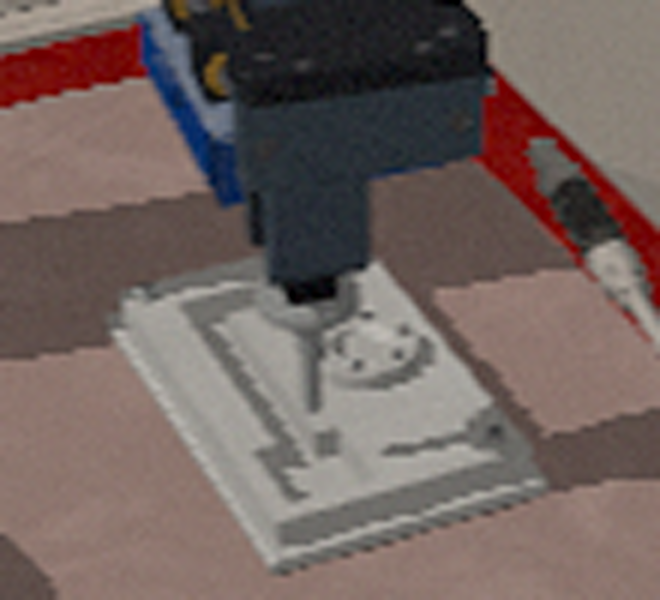

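View pics/t6.png

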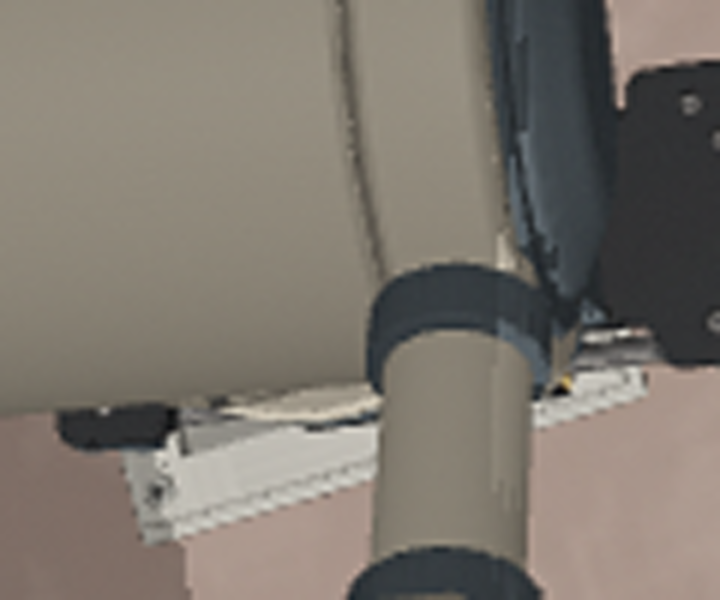

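```bash
python3 - <<'E'
from h import *
f=grab("side")
x=np.array([542.9,112.1,44.7])  # commanded settle approx
o=manip.get_obs();x=o["tool_pos"]-[0,0,65];print(o["tool_pos"])
c=lambda X:(proj(f,X)-[205,110])*6+2.5
print("pred tip",c(x),"below",c([x[0],x[1],20]), c([x[0],x[1],8]))
a=np.radians(16.65);R=np.array([[np.cos(a),-np.sin(a)],[np.sin(a),np.cos(a)]])
for t in([550.6,173.5],[551,172]): print(c([*(R@np.array((-25,-55))+t),20]))
w=lambda u,v,z:ray(f,205+(u-2.5)/6,110+(v-2.5)/6,z)
print("tip seen",w(315,409,x[2]))
E
```

```text
[543.13191864 110.80174515 110.93887621]
pred tip [315.17822057 411.16775397] below [317.70409241 469.32860958] [318.84399924 495.57616323]
[314.83737616 464.75755418]
[316.39716734 467.16417333]
tip seen [543.2107251  112.09632143  45.93887621]
```

```bash
python3 - <<'E'
from h import *
f=grab("wrist")
np.savez("w7.npz",R=f["R"],t=f["t"],f=f["f"],cx=f["cx"],cy=f["cy"],image=f["image"])
crop(f,230,140,480,300,3.1,"pics/w7.png")
E
```

```text
(no output)
```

View pics/w7.png

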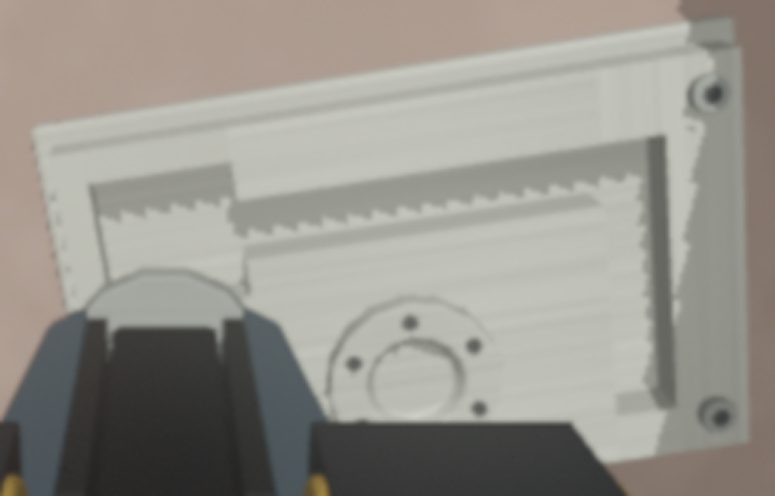

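```bash
python3 - <<'E'
from fit import *
d=dict(np.load("w7.npz"))
pts=[((-42,-72),(90,185)),((-42,-38),(231,163)),((-32.5,-38),(235,202)),((-32.5,62.5),(663,136)),((37.5,62.5),(674,408)),((-17.5,47.5),(605,206)),((-17.5,-38),(246,258))]
P=[p for p,_ in pts];W=[ray(d,230+(u+.5)/3.1-.5,140+(v+.5)/3.1-.5,20) for _,(u,v) in pts]
th,t,r=rigid(P,W);print(np.degrees(th),t,r.round(1))
a=np.radians(16.7);R=np.array([[np.cos(a),-np.sin(a)],[np.sin(a),np.cos(a)]])
t=[550.8,172.3]
print([(n,(R@np.array(p)+t).round(1)) for n,p in dict(well=(-25,-55),mid=(-25,0),corner=(-25,55),end=(30,55)).items()])
print(manip.get_obs()["tool_pos"])
E
```

```text
16.96602731133705 [551.60198479 171.48141612] [[-0.1 -0.6]
 [-0.2 -0.1]
 [-0.3  0.3]
 [-0.3  0.5]
 [-0.   0.3]
 [ 0.2 -0.3]
 [ 0.7 -0.1]]
[('well', array([542.7, 112.4])), ('mid', array([526.9, 165.1])), ('corner', array([511. , 217.8])), ('end', array([563.7, 233.6]))]
[543.05472864 110.83345092 110.85377441]
```

Request:
apply_moves(steps=[[0, 0.1, -0.5, 0, 0, 0], [0, 0.1, -1, 0, 0, 0], [0, 0.1, -1.5, 0, 0, 0], [0, 0.1, -2, 0, 0, 0], [0, 0.1, -2.3, 0, 0, 0], [0, 0.1, -2.6, 0, 0, 0], [0, 0.1, -2.9, 0, 0, 0], [0, 0.1, -3.1, 0, 0, 0], [0, 0.1, -3.3, 0, 0, 0], [0, 0.1, -3.3, 0, 0, 0], [0, 0.1, -3.3, 0, 0, 0]])

```text
t: 8.8
tool_pos: [542.5, 112.2, 77.0]
orientation: [-0.219, 3.134, -0.0]
force: [0.3, -0.2, -0.8]
width: 17.8
```

```bash
python3 - <<'E'
from h import *
o=manip.get_obs();print(o["t"],o["tool_pos"],o["orientation"],o["width"],o["force"])
f=grab("side");crop(f,205,110,315,210,6,"pics/s8.png")
x=o["tool_pos"];print((proj(f,x-[0,0,65])-[205,110])*6+2.5)
E
```

```text
8.8 [542.52542528 112.19406189  76.95303424] [-2.18921848e-01  3.13390775e+00 -1.65129548e-05] 17.81309372769643 [ 0.30154622 -0.21375441 -0.7723713 ]
[316.38030915 484.79004331]
```

View pics/s8.png

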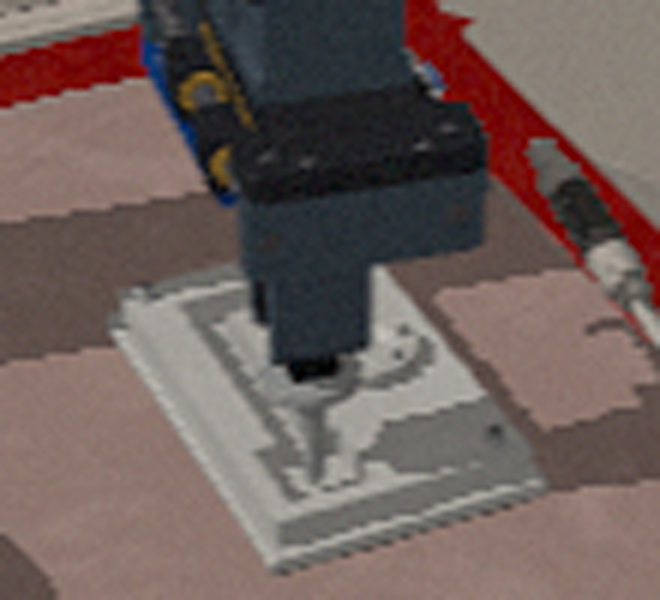

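Request:
apply_moves(steps=[[-0.06, 0.29, 0, 0, 0, 0], [-0.14, 0.57, 0, 0, 0, 0], [-0.23, 0.86, 0, 0, 0, 0], [-0.32, 1.15, 0, 0, 0, 0], [-0.4, 1.44, 0, 0, 0, 0], [-0.49, 1.72, 0, 0, 0, 0], [-0.58, 2.01, 0, 0, 0, 0], [-0.67, 2.3, 0, 0, 0, 0], [-0.75, 2.58, 0, 0, 0, 0], [-0.84, 2.87, 0, 0, 0, 0]])

```text
t: 9.85
tool_pos: [534.0, 141.1, 76.9]
orientation: [0.219, -3.134, 0.0]
force: [0.4, 0.6, -1.8]
width: 17.7
```

```bash
python3 - <<'E'
from h import *
o=manip.get_obs();print(o["t"],o["tool_pos"],o["width"],o["force"])
f=grab("side");crop(f,205,110,315,210,6,"pics/s9.png")
f=grab("wrist");crop(f,170,140,480,300,2.5,"pics/w9.png")
E
```

```text
9.85 [533.98424569 141.13933924  76.88863087] 17.677403783696622 [ 0.4197051   0.55989482 -1.77004047]
```

View pics/s9.png

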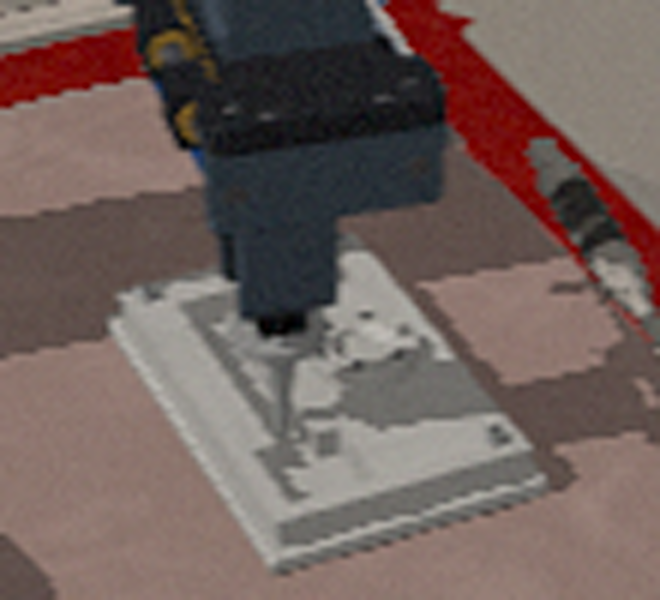

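View pics/w9.png

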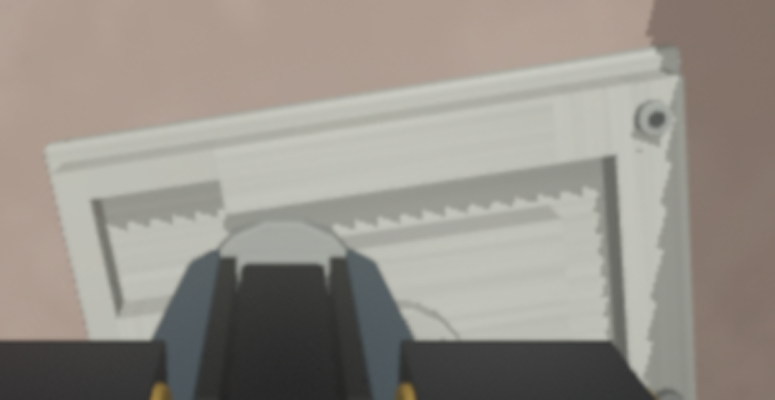

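Request:
apply_moves(steps=[[-0.08, 0.29, 0, 0, 0, 0], [-0.17, 0.57, 0, 0, 0, 0], [-0.26, 0.86, 0, 0, 0, 0], [-0.35, 1.15, 0, 0, 0, 0], [-0.43, 1.44, 0, 0, 0, 0], [-0.52, 1.72, 0, 0, 0, 0], [-0.61, 2.01, 0, 0, 0, 0], [-0.69, 2.3, 0, 0, 0, 0], [-0.78, 2.58, 0, 0, 0, 0], [-0.87, 2.87, 0, 0, 0, 0], [-0.95, 3.16, 0, 0, 0, 0], [-1.04, 3.45, 0, 0, 0, 0]])

```text
t: 11.15
tool_pos: [523.6, 175.6, 76.9]
orientation: [-0.219, 3.134, -0.0]
force: [0.1, -1.0, -0.7]
width: 18.1
```

```bash
python3 - <<'E'
from h import *
o=manip.get_obs();print(o["t"],o["tool_pos"],o["width"],o["force"])
f=grab("side");crop(f,205,110,315,210,6,"pics/s10.png")
E
```

```text
11.15 [523.64738261 175.62515504  76.92133207] 18.088056024642786 [ 0.10340738 -0.98685657 -0.68579201]
```

View pics/s10.png

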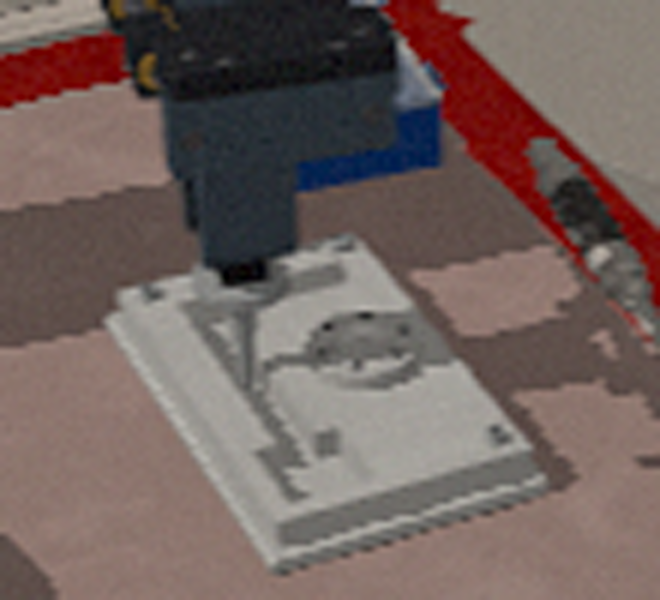

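Request:
apply_moves(steps=[[-0.08, 0.29, 0, 0, 0, 0], [-0.17, 0.57, 0, 0, 0, 0], [-0.26, 0.86, 0, 0, 0, 0], [-0.34, 1.15, 0, 0, 0, 0], [-0.43, 1.44, 0, 0, 0, 0], [-0.51, 1.72, 0, 0, 0, 0], [-0.6, 2.01, 0, 0, 0, 0], [-0.68, 2.3, 0, 0, 0, 0], [-0.77, 2.58, 0, 0, 0, 0], [-0.85, 2.87, 0, 0, 0, 0], [-0.93, 3.16, 0, 0, 0, 0], [-1.01, 3.43, 0, 0, 0, 0]])

```text
t: 12.4
tool_pos: [513.5, 209.9, 76.9]
orientation: [-0.219, 3.134, 0.0]
force: [-0.1, -0.2, -1.6]
width: 18.0
```

Request:
apply_moves(steps=[[-0.07, 0.25, 0, 0, 0, 0], [-0.13, 0.47, 0, 0, 0, 0], [-0.19, 0.65, 0, 0, 0, 0], [-0.22, 0.75, 0, 0, 0, 0], [-0.22, 0.75, 0, 0, 0, 0]])

```text
t: 12.9
tool_pos: [511.4, 217.3, 76.9]
orientation: [-0.219, 3.134, -0.0]
force: [0.2, -0.0, -1.1]
width: 18.0
```

```bash
python3 - <<'E'
from h import *
o=manip.get_obs();print(o["t"],o["tool_pos"],o["width"],o["force"])
f=grab("side");crop(f,205,110,315,210,6,"pics/s11.png")
f=grab("wrist");crop(f,170,140,480,300,2.5,"pics/w11.png")
E
```

```text
12.9 [511.35419672 217.29508917  76.90650761] 17.971012320700062 [ 0.22091151 -0.02249625 -1.10522834]
```

View pics/s11.png

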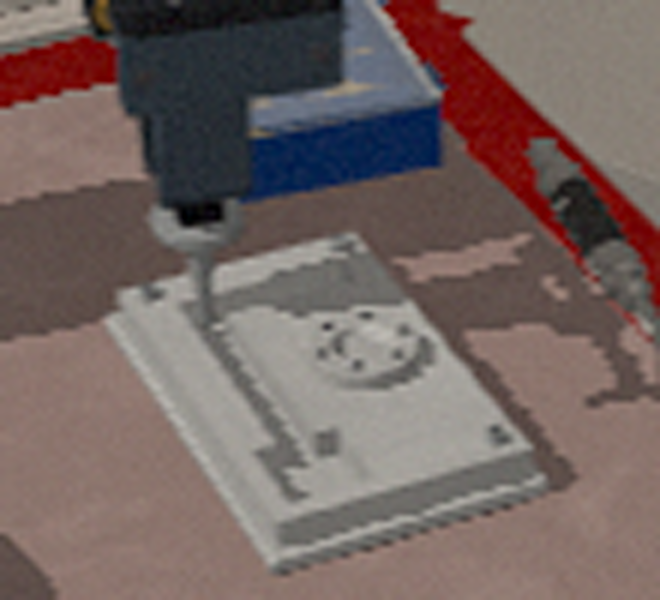

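View pics/w11.png

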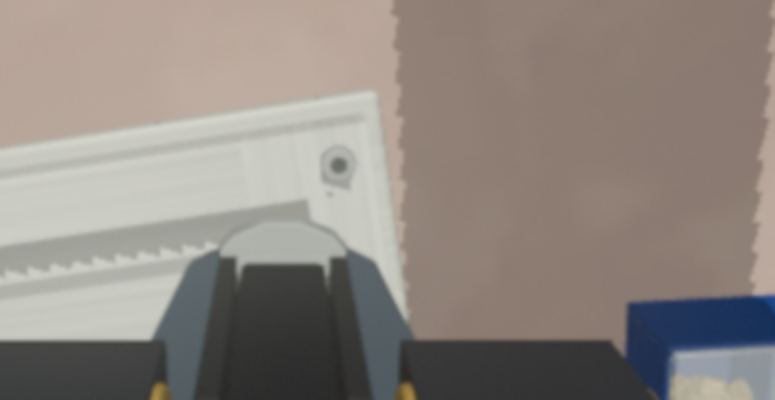

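```bash
python3 - <<'E'
from h import *
f=grab("wrist")
W=ray(f,170+(307+.5)/2.5-.5,140+(201+.5)/2.5-.5,20);a=np.radians(16.8)
R=np.array([[np.cos(a),-np.sin(a)],[np.sin(a),np.cos(a)]])
print(W,"corner centre",W[:2]+R@[7.5,-7.5], "short-leg dir",R@[1,0], manip.get_obs()["tool_pos"])
E
```

```text
[502.67699654 221.60753324  20.        ] corner centre [512.02463125 216.59537549] short-leg dir [0.9573195 0.2890318] [511.41097378 217.1332764   76.90338381]
```

Request:
apply_moves(steps=[[0.29, 0.08, 0, 0, 0, 0], [0.57, 0.17, 0, 0, 0, 0], [0.86, 0.26, 0, 0, 0, 0], [1.15, 0.34, 0, 0, 0, 0], [1.44, 0.43, 0, 0, 0, 0], [1.72, 0.52, 0, 0, 0, 0], [2.01, 0.6, 0, 0, 0, 0], [2.3, 0.69, 0, 0, 0, 0], [2.58, 0.78, 0, 0, 0, 0]])

```text
t: 13.95
tool_pos: [537.4, 225.0, 76.9]
orientation: [0.219, -3.134, 0.0]
force: [1.2, 0.5, -2.4]
width: 17.7
```

```bash
python3 - <<'E'
from h import *
o=manip.get_obs();print(o["t"],o["tool_pos"],o["width"],o["force"])
f=grab("side");crop(f,205,110,315,210,6,"pics/s12.png")
E
```

```text
13.95 [537.43116228 225.04085709  76.8968314 ] 17.74970894675822 [ 1.15752248  0.46548146 -2.40401363]
```

View pics/s12.png

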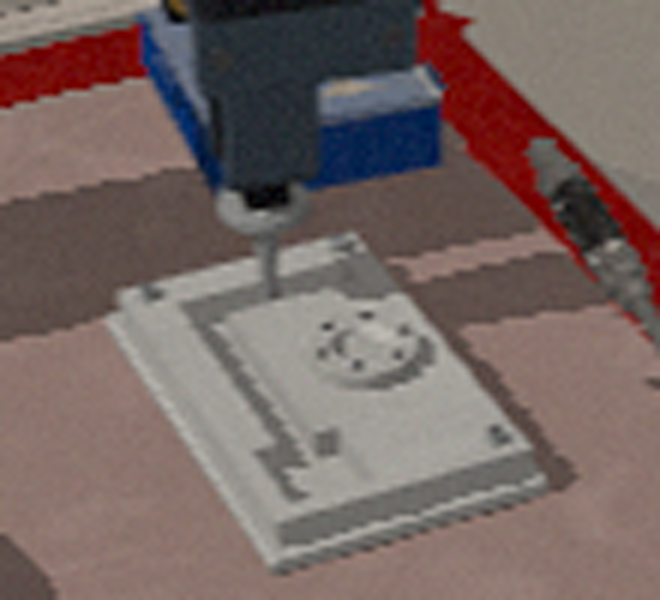

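Request:
apply_moves(steps=[[0.28, 0.1, 0, 0, 0, 0], [0.57, 0.2, 0, 0, 0, 0], [0.86, 0.29, 0, 0, 0, 0], [1.15, 0.38, 0, 0, 0, 0], [1.44, 0.47, 0, 0, 0, 0], [1.72, 0.55, 0, 0, 0, 0], [2.01, 0.64, 0, 0, 0, 0], [2.26, 0.72, 0, 0, 0, 0], [2.48, 0.79, 0, 0, 0, 0], [2.63, 0.83, 0, 0, 0, 0], [2.63, 0.83, 0, 0, 0, 0], [2.63, 0.83, 0, 0, 0, 0]])

```text
t: 15.2
tool_pos: [563.4, 233.2, 76.9]
orientation: [0.219, -3.134, 0.0]
force: [0.4, -0.5, -1.4]
width: 17.6
```

```bash
python3 - <<'E'
from h import *
o=manip.get_obs();print(o["t"],o["tool_pos"],o["width"],o["force"])
f=grab("side");crop(f,205,110,315,210,6,"pics/s13.png")
f=grab("wrist");crop(f,170,140,480,300,2.5,"pics/w13.png")
E
```

```text
15.2 [563.39451223 233.24546278  76.86813344] 17.578928823945322 [ 0.39977726 -0.49506014 -1.38671078]
```

View pics/s13.png

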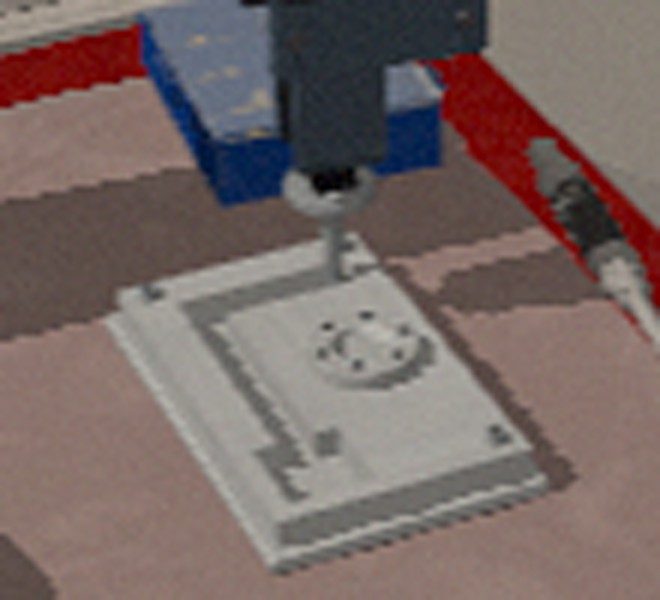

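View pics/w13.png

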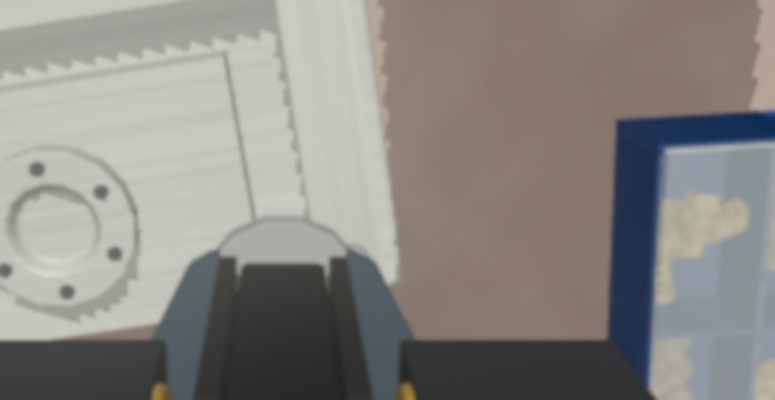

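Request:
apply_moves(steps=[[0, 0, 0.4, 0, 0, 0], [0, 0, 0.9, 0, 0, 0], [0, 0, 1.5, 0, 0, 0], [0, 0, 2.5, 0, 0, 0], [0, 0, 4, 0, 0, 0], [0, 0, 6, 0, 0, 0], [0, 0, 8.5, 0, 0, 0], [0, 0, 10.3, 0, 0, 0], [-0.4, -3, 10.3, 0, 0, 0], [-1, -7, 10.3, 0, 0, 0], [-1.6, -11, 10.3, 0, 0, 0], [-2.1, -15, 10.3, 0, 0, 0]])

```text
t: 16.5
tool_pos: [542.1, 82.0, 180.8]
orientation: [-0.22, 3.133, -0.0]
force: [-0.0, -0.5, -1.3]
width: 18.1
```

Request:
apply_moves(steps=[[-0.6, -4, 0, 0, 0, 0], [-1.1, -8, 0, 0, 0, 0], [-1.7, -12, 0, 0, 0, 0], [-2.3, -16, 0, 0, 0, 0], [-2.8, -20, 0, 0, 0, 0], [-3.4, -24, 0, 0, 0, 0], [-3.9, -27, 0, 0, 0, 0], [-4.2, -29, 0, 0, 0, 0], [-4.3, -30.17, 0, 0, 0, 0], [-4.3, -30.17, 0, 0, 0, 0], [-4.3, -30.17, 0, 0, 0, 0], [-4.3, -30.17, 0, 0, 0, 0]])

```text
t: 17.7
tool_pos: [499.6, -217.4, 180.0]
orientation: [0.22, -3.134, -0.0]
force: [0.1, -0.4, -1.7]
width: 17.8
```

```bash
python3 - <<'E'
from h import *
o=manip.get_obs();print(o["t"],o["tool_pos"],o["width"],o["force"])
f=grab("wrist");crop(f,170,120,430,290,3,"pics/w14.png")
np.savez("w14.npz",R=f["R"],t=f["t"],f=f["f"],cx=f["cx"],cy=f["cy"],image=f["image"])
f=grab("side");crop(f,190,150,330,350,3,"pics/s14.png")
E
```

```text
17.7 [ 499.63789505 -217.37055671  180.043134  ] 17.81463393060205 [ 0.08203132 -0.41872405 -1.74553075]
```

View pics/w14.png

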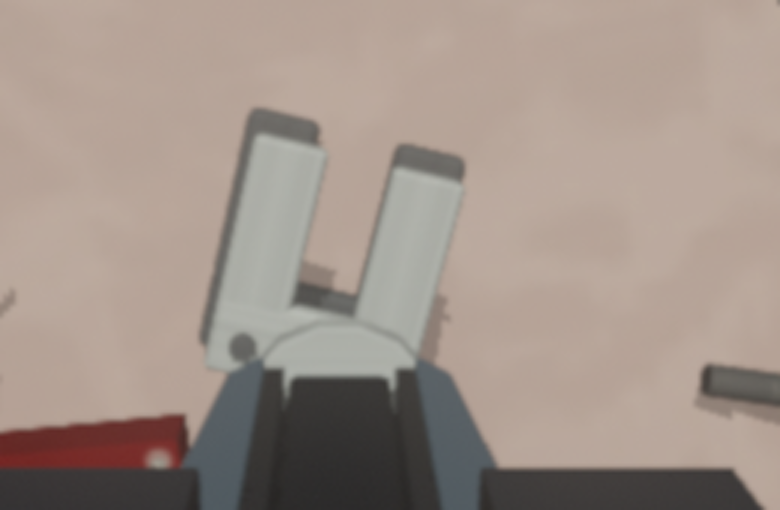

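View pics/s14.png

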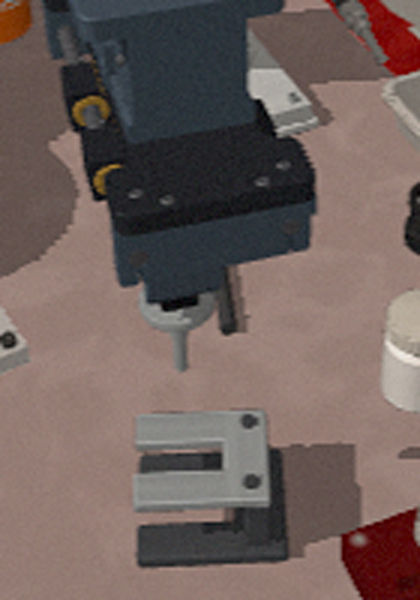

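```bash
python3 - <<'E'
from h import *
d=dict(np.load("w14.npz"))
w=lambda u,v:ray(d,170+(u+.5)/3-.5,120+(v+.5)/3-.5,50)[:2]
P=[w(*p) for p in((326,152),(394,168),(291,307),(356,320),(256,135),(463,184))]
for p in P: print(p.round(1))
a=(P[0]+P[1])/2;b=(P[2]+P[3])/2;u=(b-a)/np.linalg.norm(b-a)
print("yaw",np.degrees(np.arctan2(u[1],u[0])),"len",np.linalg.norm(b-a),"seat",a+27*u,b-19*u, (P[4]+P[5])/2+27*u)
print(manip.get_obs()["tool_pos"])
E
```

```text
[ 472.4 -225.4]
[ 474.2 -206.4]
[ 517.7 -229.2]
[ 519.  -210.4]
[ 470.5 -244.9]
[ 475.9 -186.9]
yaw -4.927925702796298 len 45.18350267782902 seat [ 500.20527462 -218.22667618] [ 499.39179545 -218.156537  ] [ 500.10373078 -218.21569483]
[ 499.61460921 -217.47678592  179.97113459]
```

Request:
apply_moves(steps=[[0, 0, 0, 0, 0, 0], [0, 0, -2, 0, 0, 0], [0, 0, -4, 0, 0, 0], [0, 0, -5, 0, 0, 0], [0, 0, -5, 0, 0, 0], [0, 0, -5, 0, 0, 0]])

```text
t: 18.4
tool_pos: [499.7, -218.5, 130.4]
orientation: [-0.219, 3.134, -0.0]
force: [-0.1, 0.5, -0.6]
width: 17.9
```

```bash
python3 - <<'E'
from h import *
o=manip.get_obs();print(o["t"],o["tool_pos"],o["width"],o["force"])
f=grab("side");crop(f,200,200,320,350,4,"pics/s15.png")
E
```

```text
18.4 [ 499.73705007 -218.45288143  130.35456336] 17.942601594914702 [-0.11315942  0.45468917 -0.64100991]
```

View pics/s15.png

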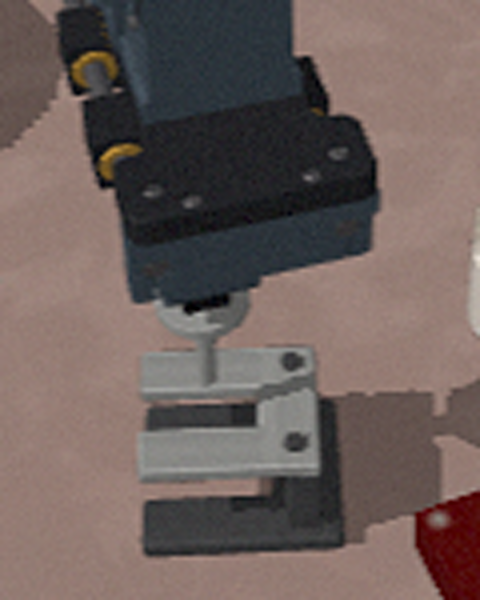

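Request:
apply_moves(steps=[[0, 0, -1, 0, 0, 0], [0, 0, -2, 0, 0, 0], [0, 0, -3, 0, 0, 0], [0, 0, -4, 0, 0, 0], [0, 0, -4.8, 0, 0, 0], [0, 0, -5.3, 0, 0, 0], [0, 0, -5.6, 0, 0, 0], [0, 0, -5.8, 0, 0, 0], [0, 0, -5.9, 0, 0, 0], [0, 0, -5.9, 0, 0, 0], [0, 0, -5.9, 0, 0, 0]])

```text
t: 19.55
tool_pos: [499.6, -218.5, 71.2]
orientation: [-0.219, 3.134, -0.0]
force: [0.3, 0.5, -1.6]
width: 18.0
```

```bash
python3 - <<'E'
from h import *
o=manip.get_obs();print(o["t"],o["tool_pos"],o["width"],o["force"])
f=grab("side");crop(f,200,240,320,350,6,"pics/s16.png")
E
```

```text
19.55 [ 499.62233598 -218.4916913    71.16729311] 17.95046987911903 [ 0.34931717  0.54266243 -1.62797932]
```

View pics/s16.png

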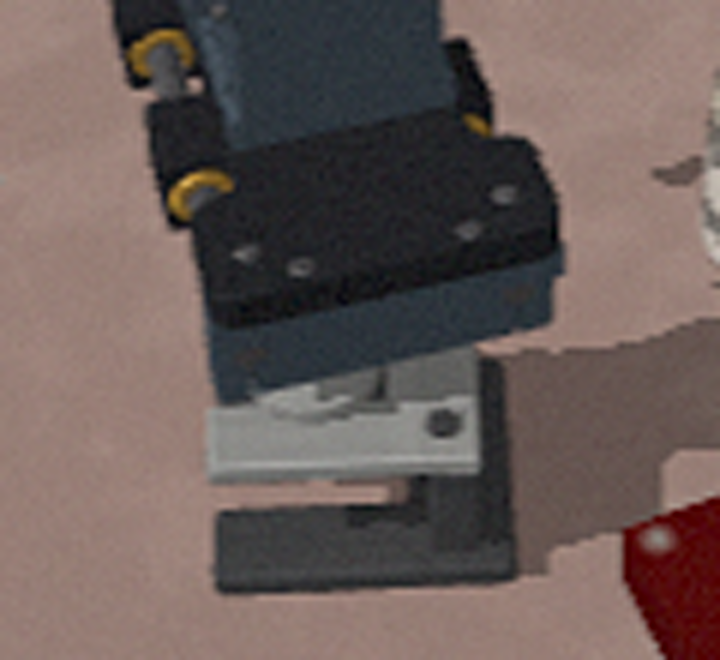

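Just above the seat and not yet touching; down the last millimetre.

Request:
apply_moves(steps=[[0, 0, -0.04, 0, 0, 0], [0, 0, -0.08, 0, 0, 0], [0, 0, -0.12, 0, 0, 0], [0, 0, -0.12, 0, 0, 0]])

```text
t: 20.0
tool_pos: [499.5, -218.4, 70.0]
orientation: [-0.219, 3.134, -0.0]
force: [-1.4, 0.5, 5.1]
width: 17.9
```

Request:
apply_moves(steps=[[0, 0, 0, 0, 0, 0], [0, 0, 0, 0, 0, 0], [0, 0, 0, 0, 0, 0], [0, 0, 0, 0, 0, 0], [0, 0, 0, 0, 0, 0], [0, 0, 0, 0, 0, 0], [0, 0, 0, 0, 0, 0]], fingers=45)

```text
t: 20.7
tool_pos: [499.5, -218.4, 69.7]
orientation: [0.219, -3.134, -0.0]
force: [-0.6, -0.1, 0.1]
width: 41.3
```

```bash
python3 - <<'E'
from h import *
o=manip.get_obs();print(o["t"],o["tool_pos"],o["width"],o["force"])
f=grab("wrist");cv2.imwrite("pics/w17.png",f["image"][:,:,::-1])
E
```

```text
20.7 [ 499.48656134 -218.40262198   69.69557407] 41.26582279435437 [-0.55604363 -0.06163783  0.10419739]
```

View pics/w17.png

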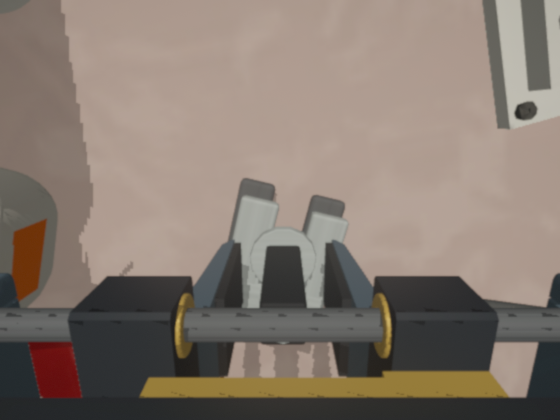

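Released, the stylus stands centred between the open fingers. Rise straight up.

Request:
apply_moves(steps=[[0, 0, 1, 0, 0, 0], [0, 0, 3, 0, 0, 0], [0, 0, 6, 0, 0, 0], [0, 0, 9, 0, 0, 0], [0, 0, 12, 0, 0, 0], [0, 0, 15, 0, 0, 0], [0, 0, 18, 0, 0, 0], [0, 0, 18, 0, 0, 0], [0, 0, 18, 0, 0, 0], [0, 0, 18, 0, 0, 0]])

```text
t: 21.75
tool_pos: [499.0, -218.1, 249.1]
orientation: [0.219, -3.133, -0.001]
force: [0.2, 1.3, -0.5]
width: 41.2
```

```bash
python3 - <<'E'
from h import *
o=manip.get_obs();print(o["t"],o["tool_pos"],o["width"],o["force"])
f=grab("wrist");cv2.imwrite("pics/w18.png",f["image"][:,:,::-1])
f=grab("side");cv2.imwrite("pics/s18.png",f["image"][:,:,::-1])
E
```

```text
21.75 [ 498.98512607 -218.11310907  249.14353203] 41.1943909629592 [ 0.20285943  1.25554164 -0.46408196]
```

View pics/w18.png

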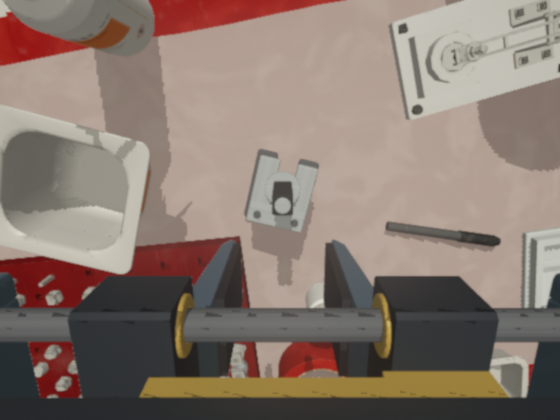

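View pics/s18.png

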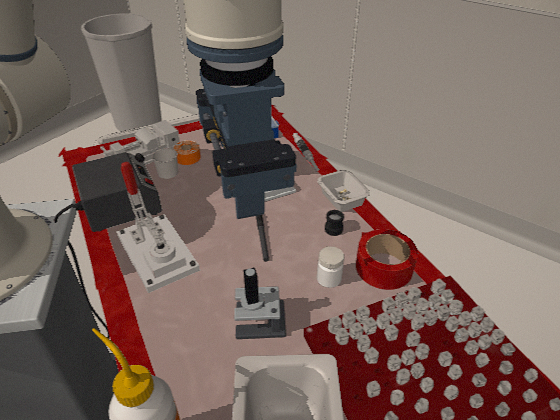

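The stylus hangs upright in the fork at side px (251,285), just as at the start. The jar, loupe and marker have not moved, and the gripper is well clear.

```bash
python3 -c "
from rig import manip
print(manip.job_done())"
```

```text
the job is handed in; nothing more can be done
None
```

I took the stylus from its fork and ran its tip at about 3 cm/s from the well, round the corner, to the closed end of the groove. I lifted it out there and hung it back in the fork. The job is handed in; it reports no verdict.

- **In the groove:** I held the tip about 12 mm above the bench throughout, so 8 mm below the plate's top face and 4 mm above the groove floor. The force read at the end of each move stayed within about 2.5 N, so no pressing on the plate showed. At the end the tip stood within about 1 mm of the lift-out point.
- **Final state:** The last wrist and side views show the stylus upright in the fork, collar on both prongs, within about 1 mm of the seat. The fingers are open and the gripper is about 13 cm above it. In the side view the jar, loupe and marker look unmoved. The job finished at about 22 s on the robot's clock.
- **Disagreement:** The cameras differed by up to about 4 mm on where the plate and fork were. I used a compromise between them, weighted towards the wrist and side views and checked against the gripped stylus, and the groove's 4 mm side clearance was enough.

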